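# Put the mixed-up screwdrivers back in their own rests

## Task

On the wooden board over the trays, the three screwdrivers have been put back in each other's rests. Sort them out so that each one lies in the rest whose base plate has the colour of its handle, with the middle of the handle centred between the two V saddles and seated in both; the empty grey rest is free for parking a tool meanwhile. Leave the steel tin, the keypad and the speaker capsule where they are.

Things in the scene. Friction and masses are not known exactly. Their poses are not given: they have to be found in the camera images.
- red_driver_handle (a point): Centre of the handle (half-way along, on its axis) of a loose screwdriver: red handle 94 mm long, up to 29 mm thick; steel blade; 201 mm long in all, about 90 g, balanced close to this point. y points from blade to butt (blade tip 147 mm away along -y), z up. Starts lying level in a rest of another colour. Seated in any rest, this point is about 36 mm above the board.
- yellow_driver_handle (a point): Centre of the handle (half-way along, on its axis) of a loose screwdriver: yellow handle 85 mm long, up to 26 mm thick (the shortest of the three); steel blade; 166 mm long in all, about 70 g, balanced close to this point. y points from blade to butt (blade tip 116 mm away along -y), z up. Starts lying level in a rest of another colour. Seated in any rest, this point is about 34 mm above the board.
- blue_driver_handle (a point): Centre of the handle (half-way along, on its axis) of a loose screwdriver: blue handle 124 mm long, up to 35 mm thick (the thickest of the three); steel blade; 201 mm long in all, about 210 g, balanced close to this point. y points from blade to butt (blade tip 132 mm away along -y), z up. Starts lying level in a rest of another colour. Seated in any rest, this point is about 41 mm above the board.
- red_rest_seat (a point): Middle of the tool rest with a red plate (112 x 66 x 6 mm), at the bottom of its V, 16 mm above the wooden board (board top at z = 0.115 m). Two black 45-degree V saddles, 10 mm thick, 48 mm wide, 40 mm high, centred 29 mm either side along x, 48 mm clear between them for the fingers: a handle lies loosely in both, along x. x points away from the robot, z up. Starts with another colour's tool.
- yellow_rest_seat (a point): Middle of the tool rest with a yellow plate (112 x 66 x 6 mm), at the bottom of its V, 16 mm above the wooden board (board top at z = 0.115 m). Two black 45-degree V saddles, 10 mm thick, 48 mm wide, 40 mm high, centred 29 mm either side along x, 48 mm clear between them for the fingers: a handle lies loosely in both, along x. x points away from the robot, z up. Starts with another colour's tool.
- blue_rest_seat (a point): Middle of the tool rest with a blue plate (112 x 66 x 6 mm), at the bottom of its V, 16 mm above the wooden board (board top at z = 0.115 m). Two black 45-degree V saddles, 10 mm thick, 48 mm wide, 40 mm high, centred 29 mm either side along x, 48 mm clear between them for the fingers: a handle lies loosely in both, along x. x points away from the robot, z up. Starts with another colour's tool.
- grey_rest_seat (a point): Middle of the tool rest with a plain grey plate (112 x 66 x 6 mm), at the bottom of its V, 16 mm above the wooden board (board top at z = 0.115 m). Two black 45-degree V saddles, 10 mm thick, 48 mm wide, 40 mm high, centred 29 mm either side along x, 48 mm clear between them for the fingers: a handle lies loosely in both, along x. x points away from the robot, z up. Empty at the start.
- tin: Loose round grey steel tin with lid, 69 mm across, 40 mm high; on the board; a bystander. Origin at the centre of its underside.
- keypad: Loose steel keypad module with square keys, 78 x 62 x 18 mm, lying flat; on the board; a bystander. Origin at the centre of its underside.
- capsule: Loose round black speaker capsule with a grey top, 40 mm across, 15 mm high; on the board; a bystander. Origin at the centre of its underside.

How it is judged:
By the outcome, as a careful person would: the job done as asked, in the order asked, and still so for the second after the job is handed in, with the robot touching nothing.
It also fails if it takes over 93 s, if anything falls off the work surface, if the arm or the gripper's body presses on something with over 40 N, if the wrist force passes 120 N, or if a joint passes its speed limit or range.

## Robot

A 6-joint arm with a two-finger parallel gripper is mounted at the origin on a cart in front of the work surface, level with it; the furniture and walls round the work are solid. World frame = base frame: x ahead of the robot, y to its left, z up, the work surface at z = 0. Lengths are in m, angles in rad, forces in N, time in s.
With the tool pointing down it reaches from about 0.275 to 0.75 m from the base axis. Payload 10.2 kg.
Tool frame: the origin (TCP) lies on the centre line of the jaws, within the pads' length; the fingertips stand 22 mm ahead of it and the grasp point (between the pads) lies 3 mm ahead of it; y points along the fingers, x is the direction in which the jaws open and shut, and the axes are right-handed (so a half turn about y gives the same grasp; the last joint's range is limited). The gripper opens to 85 mm and grips with 20 to 120 N. Pads are 22 mm wide; open, the fingers measure 114 mm over their backs; the gripper's body (76 mm by 85 mm) begins 54 mm behind the grasp point. The pads swing forward as they close: fully open they stand 13 mm farther back than shut.
Start: joints at [0.916, 0.313, 1.498, -0, 1.331, -0.223], TCP at [0.22, 0.477, 0.253] pointing down, gripper open.
Joint ranges: [-2.94, 2.94], [-0.97, 2.17], [0.19, 2.56], [-1.23, 4.37], [0.02, 3.11], [-2.88, 2.88]. Speed limits (rad/s): [2.39, 2.39, 3.01, 3.14, 3.14, 3.14].

## Interface

Orientations are given as a unit quaternion [w, x, y, z].
In Python, from station import sensors, eyes, workorder gives the robot as it stands.
- The arm moves only by the tool arm_command, never from a script. Its argument "targets" is a list of rows, each an object with "xyz": the shift along the world's x, y, z in mm, a list of three; "yaw": the turn about the world's z in degrees; "grip": the closure, from 0 (fully open) to 1 (shut). In form: [{"xyz": [tx, ty, tz], "yaw": yaw, "grip": grip}, ...]. A call has 1 to 20 rows; each row shifts and turns the commanded pose from where the row before left it; what a row does not reach is not made up. A row lasts 1/10 s, in which the tool goes at most 50 mm and 8.59 degrees, less where a joint would pass 70% of its speed; a pose out of reach is approached as far as the arm can. A call with a gripper value outside its range is refused whole. The fingers move at their own pace and stop on an object; the grip force is fixed at half the most. Time passes only in rows, so rows that do not move let the fingers close. It gives the time, the measured TCP pose, the force and the opening at its end, in the units of the state.
- sensors.read_state(): the state, without advancing time (a new reading comes with each control period).
- eyes.grab_frame(name): name is "side" or "top" or "wrist"; returns a dict with "image" (480x640x3 uint8, red, green, blue), "z_map" (480x640 float32, m along the optical axis (not along the pixel's ray), 0 where there is no reading), "camera_matrix" (3x3 intrinsics, pixels), "R" (3x3) and "t" (3): a world point X has camera coordinates R X + t. Camera axes: x right, y down, z forward; pixel columns grow to the right and rows downward; lengths in m; the calibration is good to about 2 mm. A picture is of the moment at which its call begins.
- workorder.close_job(): hands the job in, once; it reports no verdict.
The state is a dict: "clock": time; "q": joint angles; "qd": joint speeds; "effort": joint torques, N m; "position": TCP position; "ee_rot": TCP orientation; "force": force on the tool from outside, world axes, zero at the start; "wrist_torque": the same for the moment, N m; "opening": opening from 0.0 (shut) to 1.0 (fully open).
Only numpy, scipy, OpenCV 4.12 (cv2) and the standard library are available. Lean on these libraries where they do the work, as an engineer would, in place of code of your own. Each camera call takes 0.05 s, during which the arm holds its last target.

## Working session

There is one attempt and no reset: what is moved stays moved. The work goes in short steps, Python scripts to look and compute and a tool call to move; the robot and the scene stay as the last step left them, time stands still between calls to the robot, and variables do not carry over. Pictures are saved under pics/ and viewed, and the job is handed in when it is done.

Besides the shell and the picture viewer there is one more tool, called after "Emit:" by a JSON object that holds its "api" and its "payload", one argument or row to a line. arm_command: Moves the arm, as the interface text tells. Its arguments: {"type":"object","properties":{"targets":{"type":"array"}},"required":["targets"]}

```bash
ls; mkdir -p pics; python3 - <<'E'
from station import sensors, eyes
import cv2,numpy as np
s=sensors.read_state(); print({k:np.round(v,3).tolist() for k,v in s.items()})
for n in ("side","top","wrist"):
    f=eyes.grab_frame(n); cv2.imwrite(f"pics/{n}0.png",f["image"][:,:,::-1]); np.savez(f"pics/{n}0.npz",**f)
    print(n,np.round(f["camera_matrix"],1).tolist(),np.round(f["R"],3).tolist(),np.round(f["t"],3).tolist(),(-f["R"].T@f["t"]).round(3))
E
```

```text
pics
{'clock': 0.0, 'q': [0.916, 0.313, 1.498, 0.0, 1.331, -0.223], 'qd': [-0.001, 0.001, -0.0, -0.001, -0.0, -0.0], 'effort': [0.0, -41.227, -25.975, -0.0, 0.004, -0.0], 'position': [0.22, 0.477, 0.253], 'ee_rot': [-0.595, 0.596, 0.381, -0.382], 'force': [-0.326, -1.275, 0.149], 'wrist_torque': [-0.024, -0.027, 0.035], 'opening': 1.002}
side [[567.6, 0.0, 315.0], [0.0, 567.6, 236.4], [0.0, 0.0, 1.0]] [[0.963, -0.268, 0.007], [-0.233, -0.85, -0.472], [0.133, 0.453, -0.882]] [-0.543, 0.211, 1.041] [ 0.434 -0.438  1.021]
top [[529.6, 0.0, 313.6], [0.0, 529.6, 237.9], [0.0, 0.0, 1.0]] [[-0.004, -1.0, 0.016], [-0.99, 0.002, -0.14], [0.14, -0.016, -0.99]] [-0.019, 0.556, 1.24] [0.378 0.    1.306]
wrist [[425.4, 0.0, 317.4], [0.0, 425.4, 241.1], [0.0, 0.0, 1.0]] [[0.418, 0.908, -0.002], [0.862, -0.396, 0.317], [0.288, -0.134, -0.948]] [-0.525, -0.042, 0.38] [0.146 0.511 0.373]
```

View pics/side0.png

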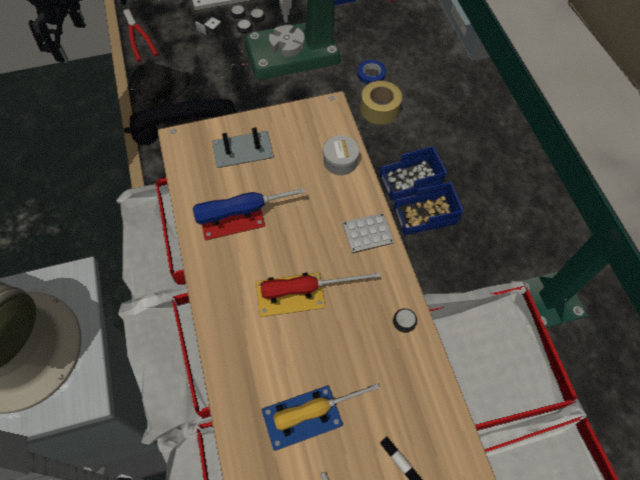

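View pics/top0.png

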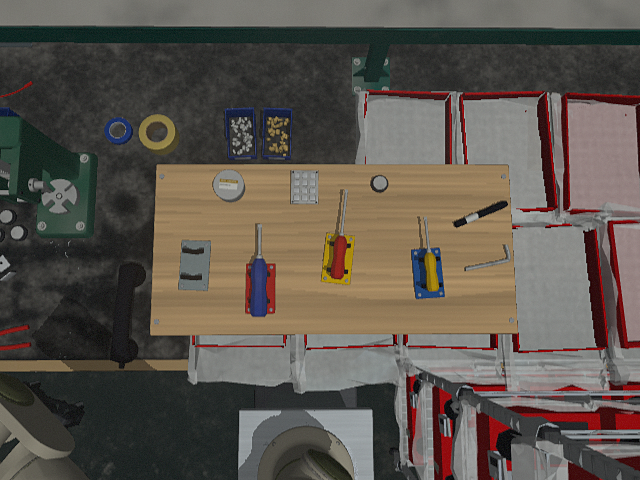

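View pics/wrist0.png

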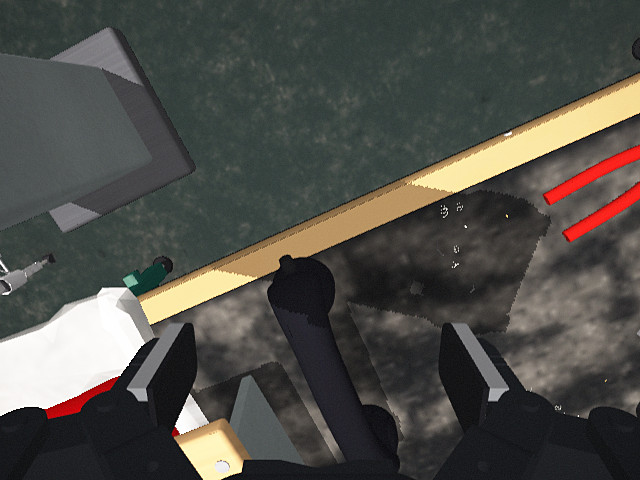

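Views: the board carries four rests. In the top view, grey is empty at about (195,265), red at (260,290) holds the blue driver, yellow at (338,258) holds the red driver, and blue at (428,273) holds the yellow driver. Blades point away from the robot. Next I'll measure them.

```bash
cat > h.py <<'E'
import cv2,numpy as np
def ray(f,px,z):
    px=np.atleast_2d(np.asarray(px,float)); K,R,t=f["camera_matrix"],f["R"],f["t"]
    d=(np.linalg.inv(K)@np.c_[px,np.ones(len(px))].T); d=(R.T@d).T; c=-R.T@t
    return c+d*((z-c[2])/d[:,2])[:,None]
def P(f): return f["camera_matrix"]@np.c_[f["R"],f["t"]]
def tri(f1,p1,f2,p2):
    X=cv2.triangulatePoints(P(f1),P(f2),np.array(p1,float).reshape(2,1),np.array(p2,float).reshape(2,1)); return (X[:3]/X[3]).ravel()
H={"red":[((0,140,60),(5,255,255)),((174,140,60),(180,255,255))],"yellow":[((21,170,120),(34,255,255))],"blue":[((105,110,40),(128,255,255))],
   "grey":[((85,10,60),(125,70,200))]}
def comps(f,col,amin=60):
    hsv=cv2.cvtColor(np.ascontiguousarray(f["image"]),cv2.COLOR_RGB2HSV)
    m=sum(cv2.inRange(hsv,a,b) for a,b in H[col])
    m=cv2.morphologyEx(m,cv2.MORPH_CLOSE,np.ones((3,3)))
    n,l,s,c=cv2.connectedComponentsWithStats(m)
    return [(s[i,4],c[i].round(1),s[i,:4],l==i) for i in range(1,n) if s[i,4]>=amin]
def rect(f,mask,z):
    cs,_=cv2.findContours(mask.astype(np.uint8),cv2.RETR_EXTERNAL,cv2.CHAIN_APPROX_NONE)
    p=np.vstack(cs).reshape(-1,2)
    w=ray(f,p,z)[:,:2]; (c,s,a)=cv2.minAreaRect((w*1000).astype(np.float32))
    b=cv2.boxPoints((c,s,a)); e=[b[1]-b[0],b[2]-b[1]]; L=max(e,key=np.linalg.norm)
    if L[0]<0: L=-L
    return np.round(c,1),np.round(sorted(s),1),round(np.degrees(np.arctan2(L[1],L[0])),1)
def load(n): return dict(np.load(n))
E
python3 - <<'E'
from h import *
for n in ("top","side"):
    f=load(f"pics/{n}0.npz")
    for c in H:
        for a,ce,bb,m in comps(f,c): 
            w=ray(f,ce,.121)[0]
            if -.02+.2<w[0]<.65 and abs(w[1])<.42:
                z=f["z_map"][m]; print(n,c,a,ce,bb,w.round(3),"plate",rect(f,m,.121),"hdl",rect(f,m,.153))
E
```

```text
top red 493 [338.5 257.6] [331 236  16  43] [ 0.5   -0.075  0.121] plate (array([501.1, -74.9]), array([28.7, 96.5]), np.float32(-6.8)) hdl (array([497.8, -72.9]), array([27.9, 93.9]), np.float32(-6.8))
top red 203 [247.6 289. ] [245 264   7  50] [0.43  0.128 0.121] plate (array([431.5, 126.9]), array([ 12.5, 108.7]), np.float32(-0.6)) hdl (array([430. , 123.5]), array([ 12.1, 105.8]), np.float32(-0.6))
top red 357 [270.5 288. ] [266 264   9  50] [0.432 0.077 0.121] plate (array([431.3,  78.6]), array([ 17.9, 108.8]), np.float32(0.4)) hdl (array([429.9,  76.5]), array([ 17.4, 105.9]), np.float32(0.4))
top red 107 [231.5 345.8] [195 345  86   2] [0.306 0.162 0.121] plate (array([306.7, 148.6]), array([  2.2, 185.9]), np.float32(89.7)) hdl (array([308.6, 144.6]), array([  2.1, 180.9]), np.float32(89.7))
top red 133 [350.7 346.7] [306 345  88   5] [ 0.303 -0.1    0.121] plate (array([302.8, -97.1]), array([  3.3, 191.7]), np.float32(-88.1)) hdl (array([304.8, -94.5]), array([  3.2, 186.5]), np.float32(-88.1))
top red 130 [452.1 347.3] [408 346  86   4] [ 0.3   -0.323  0.121] plate (arra
[... 4007 characters left out ...]
 hdl (array([433. , 105.6]), array([ 41.6, 124.2]), np.float32(0.2))
side blue 1704 [300.9 420.7] [262 386  80  64] [ 0.463 -0.279  0.121] plate (array([ 465.8, -273.2]), array([ 64. , 109.4]), np.float32(3.8)) hdl (array([ 464.7, -279.1]), array([ 61.7, 105.5]), np.float32(3.8))
side grey 233 [115.8 439.2] [103 425  30  26] [ 0.188 -0.23   0.121] plate (array([ 186.4, -232.5]), array([32.5, 46. ]), np.float32(-40.6)) hdl (array([ 195.2, -239.9]), array([31.3, 44.4]), np.float32(-40.6))
side grey 109 [126.5 452.7] [109 447  36  13] [ 0.201 -0.254  0.121] plate (array([ 201. , -253.5]), array([ 9.9, 51.4]), np.float32(-1.8)) hdl (array([ 209.3, -260.1]), array([ 9.6, 49.5]), np.float32(-1.8))
```

```bash
python3 - <<'E'
from h import *
from station import sensors
from scipy.spatial.transform import Rotation as Ro
s=sensors.read_state(); w,x,y,z=s["ee_rot"]; print("tool axes cols",Ro.from_quat([x,y,z,w]).as_matrix().round(3))
f=load("pics/top0.npz"); fs=load("pics/side0.npz")
def cloud(f):
    z=f["z_map"]; v,u=np.mgrid[:480,:640]; K=f["camera_matrix"]
    c=np.stack([(u-K[0,2])/K[0,0]*z,(v-K[1,2])/K[1,1]*z,z],-1); return (c-f["t"])@f["R"]
W=cloud(f); ok=f["z_map"]>0
for nm,(x0,x1,y0,y1) in {"black":(.28,.5,.36,.46),"board":(.36,.62,-.35,.34),"lefts":(.3,.7,.45,.7),"strip":(.2,.36,-.35,.35),"far":(.62,.8,-.4,.4)}.items():
    m=ok&(W[...,0]>x0)&(W[...,0]<x1)&(W[...,1]>y0)&(W[...,1]<y1); print(nm,np.percentile(W[m][:,2],[1,50,95,99,100]).round(3))
WS=cloud(fs)
for c,pt in (("red",(498,-73)),("blue",(433,102)),("yellow",(466,-276))):
  for ff,w in((f,W),(fs,WS)):
    for a,ce,bb,m in comps(ff,c):
        r=ray(ff,ce,.153)[0]*1000
        if np.hypot(r[0]-pt[0],r[1]-pt[1])<12: print(c,a,"handle top z",np.percentile(w[m&(ff["z_map"]>0)][:,2],[5,50,90,98]).round(4))
# red plate
for ff in(f,fs):
    M=np.zeros((480,640),bool)
    for a,ce,bb,m in comps(ff,"red"):
        r=ray(ff,ce,.121)[0]
        if abs(r[0]-.432)<.02 and .05<r[1]<.15: M|=m
    print("red plate",rect(ff,M,.121))
# triangulate handle centres
for c,pt in (("red",(498,-73)),("blue",(433,102)),("yellow",(466,-276))):
    pp=[]
    for ff in(f,fs):
        best=min(comps(ff,c),key=lambda k:np.hypot(*(ray(ff,k[1],.153)[0,:2]*1000-pt)))
        ys,xs=np.nonzero(best[3]); pp.append(cv2.minAreaRect(np.c_[xs,ys].astype(np.float32))[0])
    print(c,"tri",tri(f,pp[0],fs,pp[1]).round(4))
b=ok&(np.abs(W[...,0]-.54)<.02)&(np.abs(W[...,1])<.03); print("board",np.median(W[b][:,2]))
E
```

```text
tool axes cols [[ 0.418 -0.001 -0.908]
 [ 0.908 -0.001  0.418]
 [-0.001 -1.     0.   ]]
black [-0.003  0.036  0.081  0.492  0.508]
board [0.11  0.116 0.157 0.171 0.179]
lefts [-0.003  0.004  0.276  0.292  0.323]
strip [-0.003  0.031  0.683  0.755  0.789]
far [-0.002  0.114  0.133  0.156  0.162]
red 493 handle top z [0.1567 0.1625 0.1665 0.1687]
red 884 handle top z [0.1538 0.164  0.1675 0.1691]
blue 840 handle top z [0.1626 0.1699 0.1744 0.1763]
blue 1245 handle top z [0.1564 0.1713 0.1757 0.1774]
yellow 375 handle top z [0.1541 0.1594 0.1634 0.1664]
yellow 767 handle top z [0.1562 0.1616 0.1645 0.1657]
red plate (array([431.3, 101.3]), array([ 64.3, 108.7]), np.float32(-0.2))
red plate (array([433.,  88.]), array([ 36.3, 110.9]), np.float32(0.3))
red tri [ 0.4979 -0.0726  0.1556]
blue tri [0.4326 0.1019 0.1585]
yellow tri [ 0.4655 -0.2743  0.1551]
board 0.11473250072855519
```

Emit:
{"api": "arm_command", "payload": {
  "targets": [
    {"xyz": [0, 0, 20], "yaw": 0, "grip": 0},
    {"xyz": [0, -10, 30], "yaw": 0, "grip": 0},
    {"xyz": [10, -20, 0], "yaw": 2, "grip": 0},
    {"xyz": [16, -29, 0], "yaw": 2, "grip": 0},
    {"xyz": [16, -29, 0], "yaw": 2, "grip": 0},
    {"xyz": [16, -29, 0], "yaw": 2, "grip": 0},
    {"xyz": [16, -29, 0], "yaw": 2, "grip": 0},
    {"xyz": [16, -29, 0], "yaw": 2, "grip": 0},
    {"xyz": [16, -29, 0], "yaw": 2, "grip": 0},
    {"xyz": [16, -29, 0], "yaw": 2, "grip": 0},
    {"xyz": [16, -29, 0], "yaw": 2, "grip": 0},
    {"xyz": [16, -29, 0], "yaw": 2, "grip": 0},
    {"xyz": [16, -29, 0], "yaw": 2, "grip": 0},
    {"xyz": [16, -29, 0], "yaw": 2, "grip": 0},
    {"xyz": [16, -25, 0], "yaw": 1, "grip": 0},
    {"xyz": [11, 0, 0], "yaw": 0, "grip": 0},
    {"xyz": [0, 0, 0], "yaw": 0, "grip": 0}
  ]
}}

```text
clock: 1.85
position: [0.4334, 0.1026, 0.3029]
ee_rot: [0.499, -0.499, -0.501, 0.501]
force: [-1.1, 0.3, 0.4]
opening: 1.003
```

```bash
cat > st.py <<'E'
from h import *
from station import sensors, eyes
from scipy.spatial.transform import Rotation as Ro
import sys
def st():
    s=sensors.read_state(); w,x,y,z=s["ee_rot"]; M=Ro.from_quat([x,y,z,w]).as_matrix()
    print("t",round(s["clock"],2),"pos",(s["position"]*1000 if hasattr(s["position"],"shape") else np.array(s["position"])*1000).round(1),"jawyaw",round(np.degrees(np.arctan2(M[1,0],M[0,0])),2),"down",M[:,1].round(3),"F",np.round(s["force"],1),"open",round(float(s["opening"]),3),"q",np.round(s["q"],2)); return s
def snap(n,tag):
    f=eyes.grab_frame(n); cv2.imwrite(f"pics/{n}{tag}.png",f["image"][:,:,::-1]); np.savez(f"pics/{n}{tag}.npz",**f); return f
if __name__=="__main__":
    st()
    for a in sys.argv[1:]: n,t=a.split(":"); snap(n,t)
E
python3 st.py wrist:1
```

```text
t 1.85 pos [433.4 102.6 302.9] jawyaw 90.17 down [-0.001  0.    -1.   ] F [-1.1  0.3  0.4] open 1.003 q [-0.03  0.1   1.63  0.    1.41 -1.61]
```

View pics/wrist1.png

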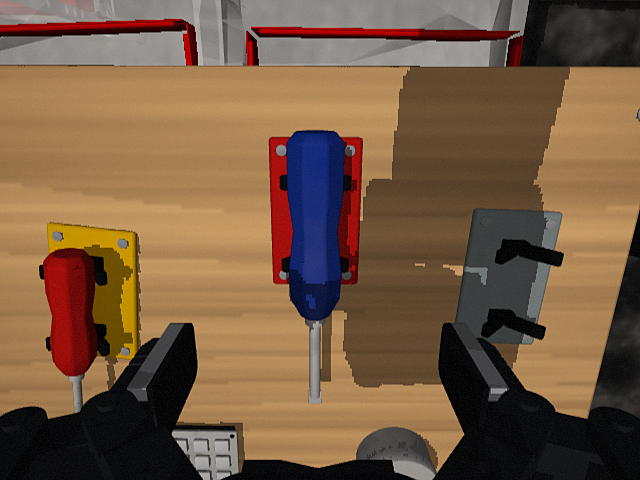

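The wrist view shows the blue handle centred over the red plate (about 316,225), with the blade running down to (315,400). The empty grey rest is at (515,275) and the red driver at (72,310). I'll cross-check with this view.

```bash
python3 - <<'E'
from h import *
f=load("pics/wrist1.npz"); t=load("pics/top0.npz")
for c,z in(("blue",.157),("red",.121),("red",.152),("yellow",.121),("grey",.121)):
    for a,ce,bb,m in comps(f,c,400):
        if bb[1]>100: print(c,z,a,ce,bb,rect(f,m,z))
M=np.zeros((480,640),bool)
for a,ce,bb,m in comps(f,"red",100):
    if bb[1]>100 and bb[0]>250: M|=m
print("red plate",rect(f,M,.121))
b=max(comps(f,"blue",400),key=lambda k:k[0]); b2=min(comps(t,"blue"),key=lambda k:abs(k[1][0]-258))
pp=[]
for k in(b,b2):
    ys,xs=np.nonzero(k[3]); pp.append(cv2.minAreaRect(np.c_[xs,ys].astype(np.float32))[0])
print("tri wrist/top",tri(f,pp[0],t,pp[1]).round(4))
E
```

```text
blue 0.157 9382 [314.8 219.9] [286 131  58 189] (array([435.1, 100.9]), array([ 35.5, 128.2]), np.float32(0.3))
red 0.121 2248 [279.  209.4] [269 137  24 147] (array([432.7,  75.9]), array([ 15.5, 110.2]), np.float32(-0.1))
red 0.121 2300 [351.  209.5] [338 137  25 147] (array([432.5, 125.6]), array([ 15.6, 110.2]), np.float32(-0.1))
red 0.121 4717 [ 67.6 309.6] [ 43 248  47 128] (array([515.7, -95.8]), array([ 32.5, 114.8]), np.float32(-6.6))
red 0.152 2248 [279.  209.4] [269 137  24 147] (array([424.4,  78.6]), array([13.9, 98.9]), np.float32(-0.1))
red 0.152 2300 [351.  209.5] [338 137  25 147] (array([424.3, 123.2]), array([14. , 98.9]), np.float32(-0.1))
red 0.152 4717 [ 67.6 309.6] [ 43 248  47 128] (array([498.9, -75.5]), array([ 29.2, 103. ]), np.float32(-6.6))
yellow 0.121 2924 [104.9 265. ] [ 47 223  90 137] (array([498. , -72.2]), array([ 64.7, 111.2]), np.float32(-6.8))
grey 0.121 7500 [505.3 266.7] [458 209 104 128] (array([481.9, 246.9]), array([ 65.2, 105.5]), np.float32(-2.4))
grey 0.121 535 [161.6 346.8] [141 324  43  49] (array([545.2, -23.8]), array([11.8, 56.6]), np.float32(-34.9))
red plate (array([432.6, 100.8]), array([ 65.2, 110.4]), np.float32(-0.1))
tri wrist/top [0.4326 0.1018 0.1513]
```

Emit:
{"api": "arm_command", "payload": {
  "targets": [
    {"xyz": [0, 0, -20], "yaw": 0, "grip": 0},
    {"xyz": [0, 0, -30], "yaw": 0, "grip": 0},
    {"xyz": [0, 0, -30], "yaw": 0, "grip": 0},
    {"xyz": [0, -1, -25], "yaw": 0, "grip": 0},
    {"xyz": [0, 0, -15], "yaw": 0, "grip": 0},
    {"xyz": [0, 0, -12], "yaw": 0, "grip": 0},
    {"xyz": [0, 0, -12], "yaw": 0, "grip": 0},
    {"xyz": [0, 0, 0], "yaw": 0, "grip": 0},
    {"xyz": [0, 0, 0], "yaw": 0, "grip": 0.3},
    {"xyz": [0, 0, 0], "yaw": 0, "grip": 1},
    {"xyz": [0, 0, 0], "yaw": 0, "grip": 1},
    {"xyz": [0, 0, 0], "yaw": 0, "grip": 1},
    {"xyz": [0, 0, 0], "yaw": 0, "grip": 1},
    {"xyz": [0, 0, 0], "yaw": 0, "grip": 1}
  ]
}}

```text
clock: 3.3
position: [0.4332, 0.101, 0.1602]
ee_rot: [0.498, -0.5, -0.501, 0.501]
force: [-1.7, -5.5, 5.4]
opening: 0.395
```

```bash
python3 st.py wrist:2
```

```text
t 3.3 pos [433.2 101.  160.2] jawyaw 90.26 down [ 0.002 -0.002 -1.   ] F [-1.7 -5.5  5.4] open 0.395 q [-0.03  0.24  1.86 -0.    1.04 -1.61]
```

View pics/wrist2.png

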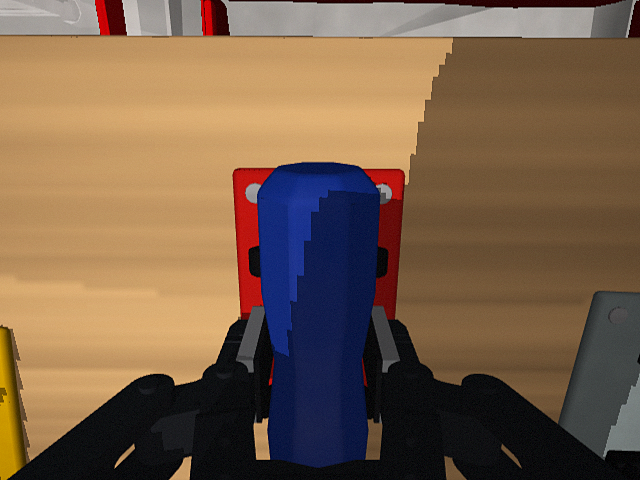

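Emit:
{"api": "arm_command", "payload": {
  "targets": [
    {"xyz": [0, 0, 10], "yaw": 0, "grip": 1},
    {"xyz": [0, 0, 20], "yaw": 0, "grip": 1},
    {"xyz": [0, 0, 25], "yaw": 0, "grip": 1},
    {"xyz": [0, 0, 25], "yaw": 0, "grip": 1},
    {"xyz": [3, 8, 20], "yaw": 0, "grip": 1},
    {"xyz": [7, 19, 0], "yaw": -1, "grip": 1},
    {"xyz": [9, 25, 0], "yaw": -1, "grip": 1},
    {"xyz": [9, 25, 0], "yaw": -1, "grip": 1},
    {"xyz": [9, 25, 0], "yaw": 0, "grip": 1},
    {"xyz": [8, 23, 0], "yaw": 0, "grip": 1},
    {"xyz": [5, 15, 0], "yaw": 0, "grip": 1},
    {"xyz": [1, 6, 0], "yaw": 0, "grip": 1},
    {"xyz": [0, 0, 0], "yaw": 0, "grip": 1},
    {"xyz": [0, 0, 0], "yaw": 0, "grip": 1}
  ]
}}

```text
clock: 4.75
position: [0.4835, 0.2473, 0.2595]
ee_rot: [0.512, -0.512, -0.488, 0.488]
force: [-0.7, -0.2, -1.2]
opening: 0.393
```

```bash
python3 st.py wrist:3 side:3
```

```text
t 4.75 pos [483.5 247.3 259.5] jawyaw 87.25 down [-0. -0. -1.] F [-0.7 -0.2 -1.2] open 0.393 q [ 0.26  0.35  1.43 -0.    1.36 -1.27]
```

View pics/wrist3.png

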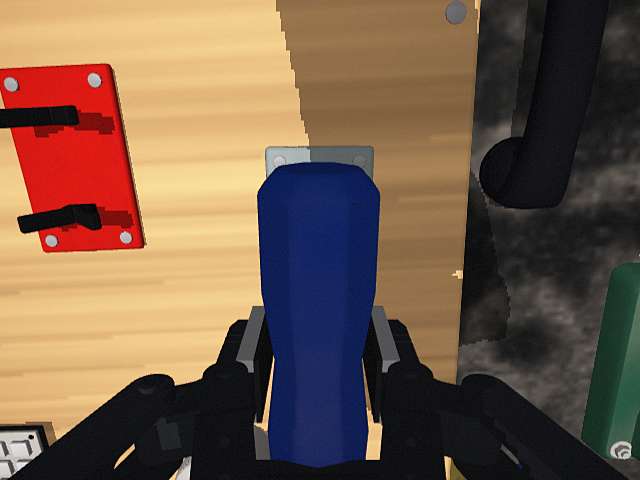

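View pics/side3.png

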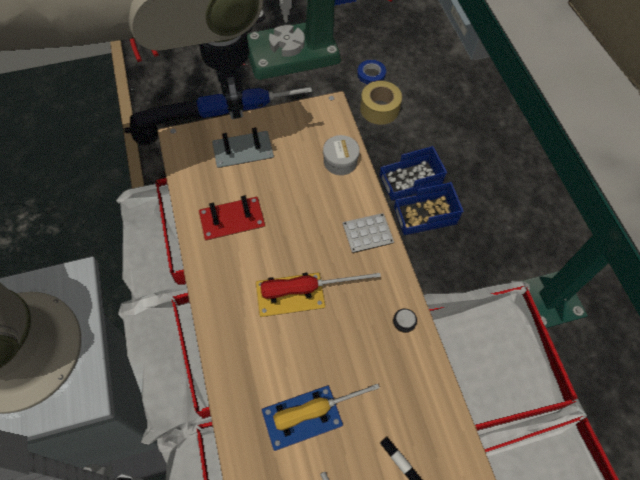

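The blue driver hangs level in the jaws, with the grey plate directly underneath (wrist view, 320,155). The red rest is now empty. Lowering it.

Emit:
{"api": "arm_command", "payload": {
  "targets": [
    {"xyz": [0, 0, -15], "yaw": 0, "grip": 1},
    {"xyz": [0, 0, -25], "yaw": 0, "grip": 1},
    {"xyz": [0, 0, -25], "yaw": 0, "grip": 1},
    {"xyz": [0, 0, -15], "yaw": 0, "grip": 1},
    {"xyz": [0, 0, -10], "yaw": 0, "grip": 1},
    {"xyz": [0, 0, -5], "yaw": 0, "grip": 1},
    {"xyz": [0, 0, -3], "yaw": 0, "grip": 1},
    {"xyz": [0, 0, 0], "yaw": 0, "grip": 1},
    {"xyz": [0, 0, 0], "yaw": 0, "grip": 1}
  ]
}}

```text
clock: 5.75
position: [0.484, 0.2478, 0.1619]
ee_rot: [-0.512, 0.512, 0.488, -0.488]
force: [-0.4, 0.3, -1.1]
opening: 0.394
```

```bash
python3 st.py
```

```text
t 5.75 pos [484.  247.8 161.9] jawyaw 87.26 down [ 0.001  0.    -1.   ] F [-0.4  0.3 -1.1] open 0.394 q [ 0.26  0.44  1.57 -0.    1.13 -1.27]
```

Emit:
{"api": "arm_command", "payload": {
  "targets": [
    {"xyz": [0, 0, -1], "yaw": 0, "grip": 1},
    {"xyz": [0, 0, -1], "yaw": 0, "grip": 1},
    {"xyz": [0, 0, 0], "yaw": 0, "grip": 1},
    {"xyz": [0, 0, 0], "yaw": 0, "grip": 0.5},
    {"xyz": [0, 0, 0], "yaw": 0, "grip": 0.3},
    {"xyz": [0, 0, 0], "yaw": 0, "grip": 0},
    {"xyz": [0, 0, 0], "yaw": 0, "grip": 0},
    {"xyz": [0, 0, 0], "yaw": 0, "grip": 0},
    {"xyz": [0, 0, 0], "yaw": 0, "grip": 0},
    {"xyz": [0, 0, 10], "yaw": 0, "grip": 0},
    {"xyz": [0, 0, 25], "yaw": 0, "grip": 0},
    {"xyz": [0, 0, 30], "yaw": 0, "grip": 0},
    {"xyz": [0, 0, 30], "yaw": 0, "grip": 0},
    {"xyz": [0, 0, 30], "yaw": 0, "grip": 0},
    {"xyz": [0, 0, 10], "yaw": 0, "grip": 0},
    {"xyz": [0, 0, 0], "yaw": 0, "grip": 0}
  ]
}}

```text
clock: 7.35
position: [0.484, 0.2479, 0.2955]
ee_rot: [-0.511, 0.512, 0.489, -0.487]
force: [-0.2, -0.0, -0.7]
opening: 1.0
```

```bash
python3 st.py wrist:4; python3 - <<'E'
from h import *
f=load("pics/wrist4.npz")
for c,z in(("blue",.157),("grey",.121)):
    for a,ce,bb,m in comps(f,c,400): print(c,z,a,ce,bb,rect(f,m,z))
E
```

```text
t 7.35 pos [484.  247.9 295.5] jawyaw 87.26 down [ 0.003  0.001 -1.   ] F [-0.2 -0.  -0.7] open 1.0 q [ 0.26  0.33  1.37 -0.    1.44 -1.27]
blue 0.157 9900 [318.1 222.7] [288 132  60 194] (array([486.5, 248.1]), array([ 35.7, 128.8]), np.float32(-2.5))
grey 0.121 2101 [355.5 213.9] [342 139  24 149] (array([485.4, 273.1]), array([ 15.1, 109.6]), np.float32(-2.4))
grey 0.121 2069 [280.6 213.2] [270 140  26 148] (array([483.3, 223.7]), array([ 15.5, 109. ]), np.float32(-2.3))
```

View pics/wrist4.png

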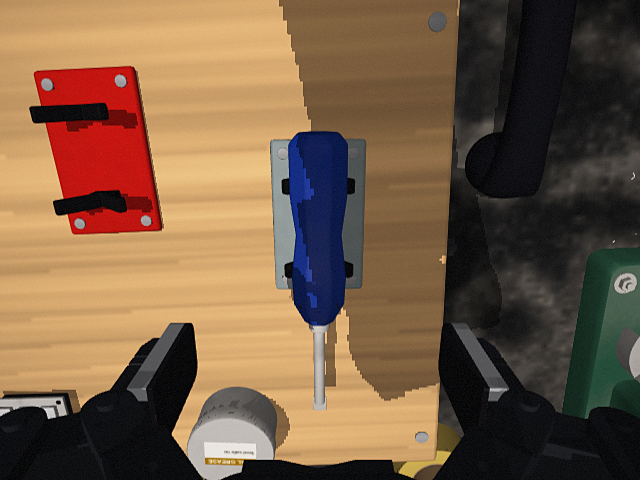

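Blue is parked square in the grey rest: handle at (318,223), plate at (318,213). Now over to the red driver.

Emit:
{"api": "arm_command", "payload": {
  "targets": [
    {"xyz": [0, -15, 0], "yaw": 0, "grip": 0},
    {"xyz": [1, -28, 0], "yaw": 0, "grip": 0},
    {"xyz": [1, -35, 0], "yaw": -1, "grip": 0},
    {"xyz": [2, -35, 0], "yaw": -1, "grip": 0},
    {"xyz": [2, -35, 0], "yaw": -1, "grip": 0},
    {"xyz": [2, -35, 0], "yaw": -1, "grip": 0},
    {"xyz": [2, -35, 0], "yaw": 0, "grip": 0},
    {"xyz": [2, -35, 0], "yaw": 0, "grip": 0},
    {"xyz": [2, -33, 0], "yaw": 0, "grip": 0},
    {"xyz": [0, -25, 0], "yaw": 0, "grip": 0},
    {"xyz": [0, -10, 0], "yaw": 0, "grip": 0},
    {"xyz": [0, 0, 0], "yaw": 0, "grip": 0},
    {"xyz": [0, 0, 0], "yaw": 0, "grip": 0}
  ]
}}

```text
clock: 8.7
position: [0.4974, -0.0726, 0.2938]
ee_rot: [0.529, -0.528, -0.47, 0.47]
force: [0.2, 0.2, -0.0]
opening: 1.0
```

```bash
python3 st.py wrist:5; python3 - <<'E'
from h import *
f=load("pics/wrist5.npz")
for c,z in(("red",.152),("yellow",.121),("red",.121)):
    for a,ce,bb,m in comps(f,c,400): print(c,z,a,ce,bb,rect(f,m,z))
E
```

```text
t 8.7 pos [497.4 -72.6 293.8] jawyaw 83.27 down [-0.001  0.001 -1.   ] F [ 0.2  0.2 -0. ] open 1.0 q [-0.38  0.24  1.49  0.    1.41 -1.83]
red 0.152 14360 [566.   87.7] [516   0 113 183] (array([431.4,  81.9]), array([59.3, 99.2]), np.float32(-0.1))
red 0.152 5790 [317. 227.] [294 158  47 146] (array([499.7, -73. ]), array([28.7, 98. ]), np.float32(-6.5))
yellow 0.121 5424 [310.  197.9] [269 141  96 150] (array([498.4, -73.2]), array([ 64.7, 110. ]), np.float32(-6.7))
yellow 0.121 1347 [  9.8 247.8] [  0 193  28  90] (array([ 488. , -293.6]), array([19.3, 67.3]), np.float32(-20.0))
red 0.121 14360 [566.   87.7] [516   0 113 183] (array([433.,  99.]), array([ 66.3, 111. ]), np.float32(-0.1))
red 0.121 5790 [317. 227.] [294 158  47 146] (array([509.4, -74.2]), array([ 32.1, 109.6]), np.float32(-6.5))
```

View pics/wrist5.png

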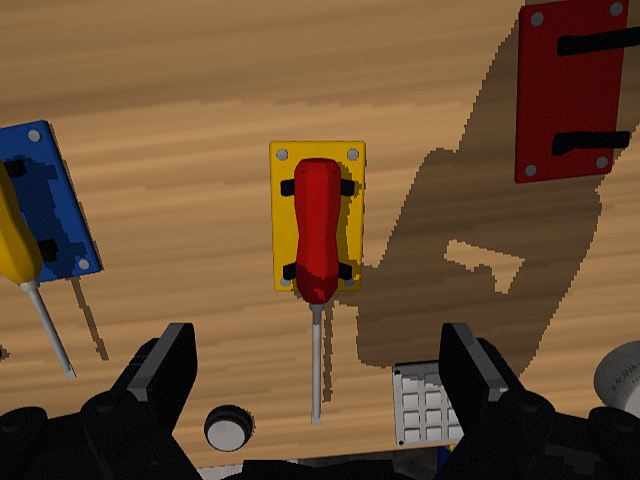

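The red handle (317,227) sits directly below in the yellow rest, so I'll descend and grip.

Emit:
{"api": "arm_command", "payload": {
  "targets": [
    {"xyz": [0, 0, -20], "yaw": 0, "grip": 0},
    {"xyz": [0, 0, -30], "yaw": 0, "grip": 0},
    {"xyz": [0, 0, -30], "yaw": 0, "grip": 0},
    {"xyz": [0, 0, -22], "yaw": 0, "grip": 0},
    {"xyz": [0, 0, -15], "yaw": 0, "grip": 0},
    {"xyz": [0, 0, -12], "yaw": 0, "grip": 0},
    {"xyz": [0, 0, -10], "yaw": 0, "grip": 0},
    {"xyz": [0, 0, 0], "yaw": 0, "grip": 0},
    {"xyz": [0, 0, 0], "yaw": 0, "grip": 0.3},
    {"xyz": [0, 0, 0], "yaw": 0, "grip": 1},
    {"xyz": [0, 0, 0], "yaw": 0, "grip": 1},
    {"xyz": [0, 0, 0], "yaw": 0, "grip": 1},
    {"xyz": [0, 0, 0], "yaw": 0, "grip": 1},
    {"xyz": [0, 0, 0], "yaw": 0, "grip": 1}
  ]
}}

```text
clock: 10.15
position: [0.4979, -0.0731, 0.1558]
ee_rot: [-0.528, 0.529, 0.47, -0.469]
force: [-0.5, 1.3, 6.2]
opening: 0.318
```

```bash
python3 st.py
```

```text
t 10.15 pos [497.9 -73.1 155.8] jawyaw 83.25 down [ 0.001  0.    -1.   ] F [-0.5  1.3  6.2] open 0.318 q [-0.38  0.37  1.7   0.    1.08 -1.83]
```

Emit:
{"api": "arm_command", "payload": {
  "targets": [
    {"xyz": [0, 0, 10], "yaw": 0, "grip": 1},
    {"xyz": [0, 0, 20], "yaw": 0, "grip": 1},
    {"xyz": [0, 0, 25], "yaw": 0, "grip": 1},
    {"xyz": [0, 0, 25], "yaw": 0, "grip": 1},
    {"xyz": [-3, 8, 20], "yaw": 0, "grip": 1},
    {"xyz": [-7, 19, 0], "yaw": 1, "grip": 1},
    {"xyz": [-10, 26, 0], "yaw": 1, "grip": 1},
    {"xyz": [-10, 26, 0], "yaw": 1, "grip": 1},
    {"xyz": [-10, 26, 0], "yaw": 1, "grip": 1},
    {"xyz": [-10, 26, 0], "yaw": 1, "grip": 1},
    {"xyz": [-8, 22, 0], "yaw": 1, "grip": 1},
    {"xyz": [-5, 15, 0], "yaw": 1, "grip": 1},
    {"xyz": [-2, 6, 0], "yaw": 0, "grip": 1},
    {"xyz": [0, 0, 0], "yaw": 0, "grip": 1},
    {"xyz": [0, 0, 0], "yaw": 0, "grip": 1}
  ]
}}

```text
clock: 11.65
position: [0.433, 0.1003, 0.2554]
ee_rot: [0.499, -0.499, -0.501, 0.501]
force: [-0.7, -0.1, -1.0]
opening: 0.319
```

```bash
python3 st.py wrist:6 side:6
```

```text
t 11.65 pos [433.  100.3 255.4] jawyaw 90.22 down [ 0. -0. -1.] F [-0.7 -0.1 -1. ] open 0.319 q [-0.04  0.13  1.72 -0.    1.29 -1.61]
```

View pics/wrist6.png

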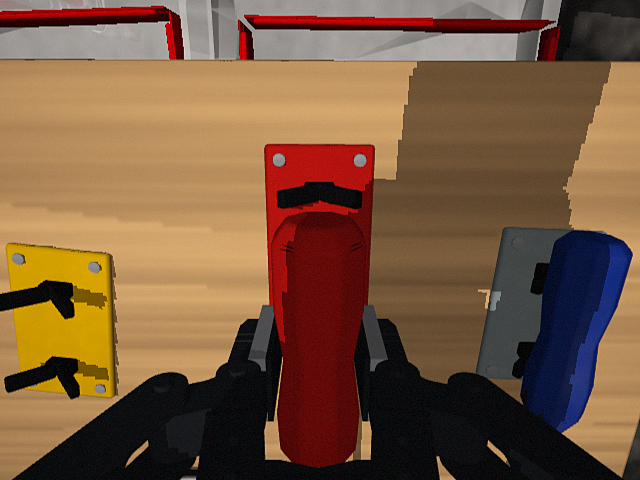

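View pics/side6.png

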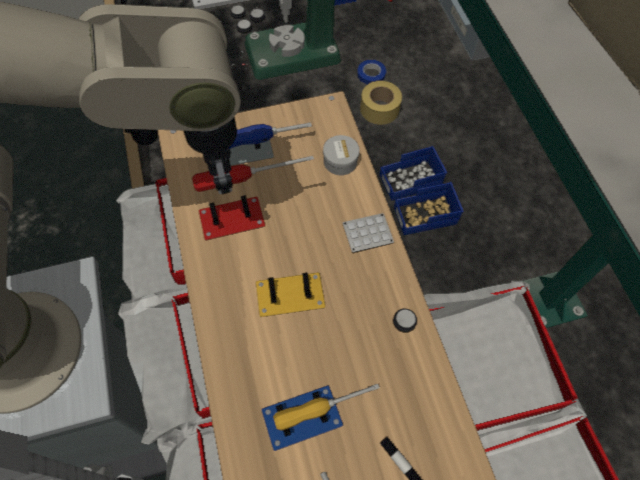

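Red is held level above the red plate (wrist view, plate centred at x≈320). Lowering to the same height I gripped it at, then releasing.

Emit:
{"api": "arm_command", "payload": {
  "targets": [
    {"xyz": [0, 0, -15], "yaw": 0, "grip": 1},
    {"xyz": [0, 0, -25], "yaw": 0, "grip": 1},
    {"xyz": [0, 0, -25], "yaw": 0, "grip": 1},
    {"xyz": [0, 0, -15], "yaw": 0, "grip": 1},
    {"xyz": [0, 0, -10], "yaw": 0, "grip": 1},
    {"xyz": [0, 0, -5], "yaw": 0, "grip": 1},
    {"xyz": [0, 0, -3], "yaw": 0, "grip": 1},
    {"xyz": [0, 0, -1], "yaw": 0, "grip": 1},
    {"xyz": [0, 0, -1], "yaw": 0, "grip": 1},
    {"xyz": [0, 0, 0], "yaw": 0, "grip": 1}
  ]
}}

```text
clock: 12.75
position: [0.4331, 0.1008, 0.156]
ee_rot: [-0.499, 0.499, 0.501, -0.501]
force: [-0.6, 0.0, 3.7]
opening: 0.317
```

```bash
python3 st.py
```

```text
t 12.75 pos [433.1 100.8 156. ] jawyaw 90.26 down [ 0.001 -0.    -1.   ] F [-0.6  0.   3.7] open 0.317 q [-0.04  0.25  1.86 -0.    1.03 -1.61]
```

Contact (3.7 N up). Release and lift.

Emit:
{"api": "arm_command", "payload": {
  "targets": [
    {"xyz": [0, 0, 0], "yaw": 0, "grip": 0.6},
    {"xyz": [0, 0, 0], "yaw": 0, "grip": 0.3},
    {"xyz": [0, 0, 0], "yaw": 0, "grip": 0},
    {"xyz": [0, 0, 0], "yaw": 0, "grip": 0},
    {"xyz": [0, 0, 0], "yaw": 0, "grip": 0},
    {"xyz": [0, 0, 0], "yaw": 0, "grip": 0},
    {"xyz": [0, 0, 10], "yaw": 0, "grip": 0},
    {"xyz": [0, 0, 25], "yaw": 0, "grip": 0},
    {"xyz": [0, 0, 30], "yaw": 0, "grip": 0},
    {"xyz": [0, 0, 30], "yaw": 0, "grip": 0},
    {"xyz": [0, 0, 30], "yaw": 0, "grip": 0},
    {"xyz": [0, 0, 14], "yaw": 0, "grip": 0},
    {"xyz": [0, 0, 0], "yaw": 0, "grip": 0},
    {"xyz": [0, 0, 0], "yaw": 0, "grip": 0}
  ]
}}

```text
clock: 14.15
position: [0.4325, 0.1008, 0.294]
ee_rot: [0.499, -0.499, -0.501, 0.501]
force: [-1.1, 0.3, -0.5]
opening: 0.997
```

```bash
python3 st.py wrist:7; python3 - <<'E'
from h import *
f=load("pics/wrist7.npz")
for c,z in(("red",.152),("red",.121)):
    for a,ce,bb,m in comps(f,c,400): print(c,z,a,ce,bb,rect(f,m,z))
E
```

```text
t 14.15 pos [432.5 100.8 294. ] jawyaw 90.26 down [-0.  0. -1.] F [-1.1  0.3 -0.5] open 0.997 q [-0.04  0.1   1.65 -0.    1.39 -1.61]
red 0.152 1792 [115.6  29.3] [  0  18 198  48] (array([313.7, -21. ]), array([ 23.5, 109.5]), np.float32(80.2))
red 0.152 1918 [386.2  31.3] [252  26 275  12] (array([315.8, 140. ]), array([  3.7, 152.7]), np.float32(89.3))
red 0.152 12930 [317.5 214.6] [270 139  97 165] (array([429.2, 100.7]), array([ 58.3, 109.3]), np.float32(-0.1))
red 0.121 1792 [115.6  29.3] [  0  18 198  48] (array([309.2, -35.3]), array([ 26.3, 122.5]), np.float32(80.2))
red 0.121 1918 [386.2  31.3] [252  26 275  12] (array([311.5, 144.7]), array([  4.2, 170.8]), np.float32(89.3))
red 0.121 12930 [317.5 214.6] [270 139  97 165] (array([438.4, 100.8]), array([ 65.2, 122.3]), np.float32(-0.1))
```

View pics/wrist7.png

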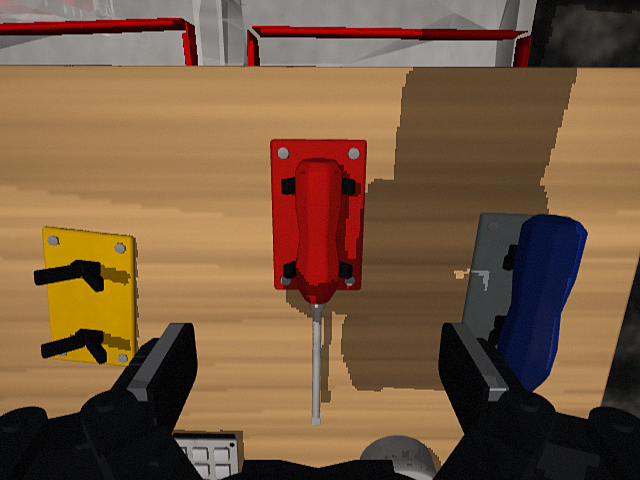

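Red is seated centred in the red rest: handle rows 157–304 on plate rows 140–290, the same relation as in the yellow rest. Next, the yellow driver.

Emit:
{"api": "arm_command", "payload": {
  "targets": [
    {"xyz": [1, -15, 0], "yaw": 0, "grip": 0},
    {"xyz": [2, -28, 0], "yaw": 0, "grip": 0},
    {"xyz": [3, -35, 0], "yaw": 0.5, "grip": 0},
    {"xyz": [3, -35, 0], "yaw": 0.5, "grip": 0},
    {"xyz": [3, -35, 0], "yaw": 0.5, "grip": 0},
    {"xyz": [3, -35, 0], "yaw": 0.5, "grip": 0},
    {"xyz": [3, -35, 0], "yaw": 0.5, "grip": 0},
    {"xyz": [3, -35, 0], "yaw": 0.5, "grip": 0},
    {"xyz": [3, -35, 0], "yaw": 0.5, "grip": 0},
    {"xyz": [3, -35, 0], "yaw": 0, "grip": 0},
    {"xyz": [3, -30, 0], "yaw": 0, "grip": 0},
    {"xyz": [2, -18, 0], "yaw": 0, "grip": 0},
    {"xyz": [1, -5, 0], "yaw": 0, "grip": 0},
    {"xyz": [0, 0, 0], "yaw": 0, "grip": 0},
    {"xyz": [0, 0, 0], "yaw": 0, "grip": 0}
  ]
}}

```text
clock: 15.7
position: [0.4657, -0.2742, 0.294]
ee_rot: [-0.483, 0.483, 0.516, -0.516]
force: [-0.0, 0.3, -0.5]
opening: 0.998
```

```bash
python3 st.py wrist:8; python3 - <<'E'
from h import *
f=load("pics/wrist8.npz"); t=load("pics/top0.npz")
for c,z in(("yellow",.150),("blue",.121)):
    for a,ce,bb,m in comps(f,c,400): print(c,z,a,ce,bb,rect(f,m,z))
E
```

```text
t 15.7 pos [ 465.7 -274.2  294. ] jawyaw 93.8 down [-0.     0.001 -1.   ] F [-0.   0.3 -0.5] open 0.998 q [-0.75  0.32  1.38  0.    1.44 -2.39]
yellow 0.15 4159 [315.5 224.5] [296 168  40 120] (array([ 465.8, -275.6]), array([24.9, 80.6]), np.float32(3.8))
blue 0.121 7670 [316.3 202.9] [268 139  97 150] (array([ 465.4, -275.2]), array([ 65. , 109.7]), np.float32(3.8))
```

View pics/wrist8.png

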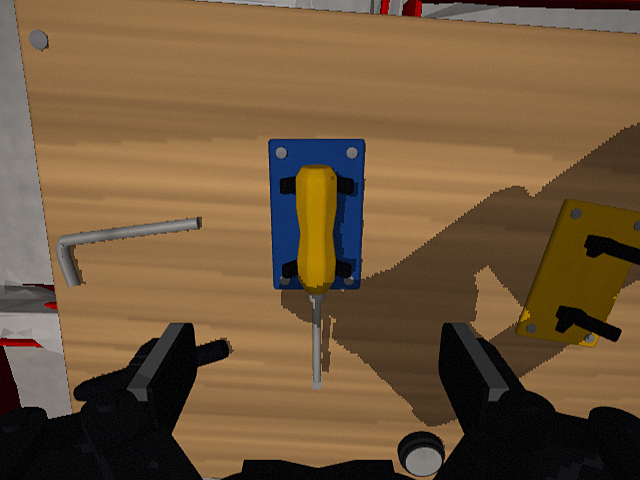

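The yellow handle (316,227) lies centred over the blue rest. Descend and grip.

Emit:
{"api": "arm_command", "payload": {
  "targets": [
    {"xyz": [0, 0, -20], "yaw": 0, "grip": 0},
    {"xyz": [0, -1, -30], "yaw": 0, "grip": 0},
    {"xyz": [0, 0, -30], "yaw": 0, "grip": 0},
    {"xyz": [0, 0, -23], "yaw": 0, "grip": 0},
    {"xyz": [0, 0, -15], "yaw": 0, "grip": 0},
    {"xyz": [0, 0, -12], "yaw": 0, "grip": 0},
    {"xyz": [0, 0, -11], "yaw": 0, "grip": 0},
    {"xyz": [0, 0, 0], "yaw": 0, "grip": 0},
    {"xyz": [0, 0, 0], "yaw": 0, "grip": 0.3},
    {"xyz": [0, 0, 0], "yaw": 0, "grip": 1},
    {"xyz": [0, 0, 0], "yaw": 0, "grip": 1},
    {"xyz": [0, 0, 0], "yaw": 0, "grip": 1},
    {"xyz": [0, 0, 0], "yaw": 0, "grip": 1},
    {"xyz": [0, 0, 0], "yaw": 0, "grip": 1}
  ]
}}

```text
clock: 17.15
position: [0.4658, -0.2752, 0.1538]
ee_rot: [-0.484, 0.483, 0.517, -0.516]
force: [-1.0, 6.7, 6.5]
opening: 0.283
```

```bash
python3 st.py
```

```text
t 17.15 pos [ 465.8 -275.2  153.8] jawyaw 93.76 down [ 0.     0.002 -1.   ] F [-1.   6.7  6.5] open 0.283 q [-0.75  0.45  1.58  0.    1.12 -2.39]
```

Emit:
{"api": "arm_command", "payload": {
  "targets": [
    {"xyz": [0, 0, 10], "yaw": 0, "grip": 1},
    {"xyz": [0, 0, 20], "yaw": 0, "grip": 1},
    {"xyz": [0, 0, 25], "yaw": 0, "grip": 1},
    {"xyz": [0, 0, 25], "yaw": 0, "grip": 1},
    {"xyz": [1, 8, 20], "yaw": 0, "grip": 1},
    {"xyz": [3, 20, 0], "yaw": -1.5, "grip": 1},
    {"xyz": [4, 26, 0], "yaw": -1.5, "grip": 1},
    {"xyz": [4, 26, 0], "yaw": -1.5, "grip": 1},
    {"xyz": [4, 26, 0], "yaw": -1.5, "grip": 1},
    {"xyz": [4, 26, 0], "yaw": -1.5, "grip": 1},
    {"xyz": [4, 26, 0], "yaw": -1.5, "grip": 1},
    {"xyz": [4, 22, 0], "yaw": -1.5, "grip": 1},
    {"xyz": [3, 15, 0], "yaw": 0, "grip": 1},
    {"xyz": [1, 7, 0], "yaw": 0, "grip": 1},
    {"xyz": [0, 0, 0], "yaw": 0, "grip": 1},
    {"xyz": [0, 0, 0], "yaw": 0, "grip": 1}
  ]
}}

```text
clock: 18.75
position: [0.4977, -0.0748, 0.2535]
ee_rot: [-0.528, 0.529, 0.47, -0.47]
force: [-0.2, -0.9, -0.2]
opening: 0.286
```

```bash
python3 st.py wrist:9 side:9
```

```text
t 18.75 pos [497.7 -74.8 253.5] jawyaw 83.24 down [ 0. -0. -1.] F [-0.2 -0.9 -0.2] open 0.286 q [-0.38  0.26  1.56 -0.    1.32 -1.83]
```

View pics/wrist9.png

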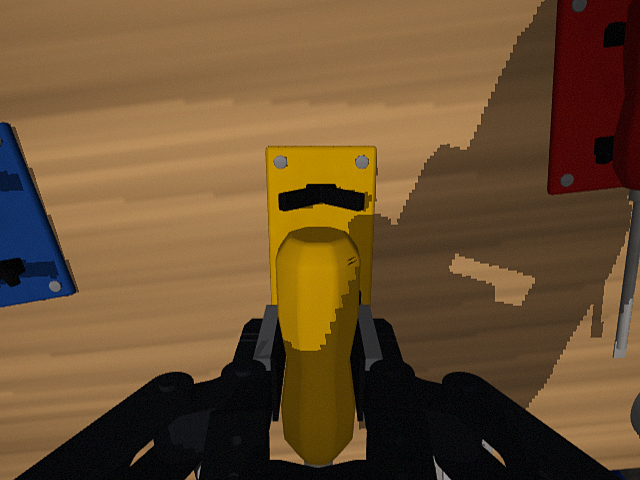

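View pics/side9.png

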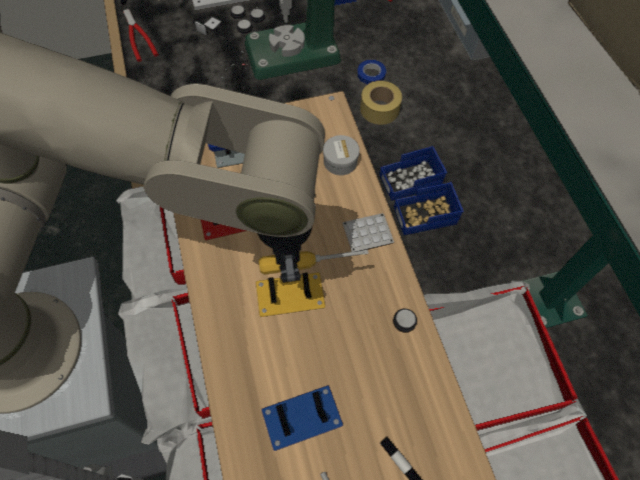

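Yellow is held level above the yellow plate (plate centre column ~321), about 2 mm low in y. I'll correct that and lower it.

Emit:
{"api": "arm_command", "payload": {
  "targets": [
    {"xyz": [0, 1, -15], "yaw": 0, "grip": 1},
    {"xyz": [0, 1, -25], "yaw": 0, "grip": 1},
    {"xyz": [0, 0, -25], "yaw": 0, "grip": 1},
    {"xyz": [0, 0, -15], "yaw": 0, "grip": 1},
    {"xyz": [0, 0, -10], "yaw": 0, "grip": 1},
    {"xyz": [0, 0, -5], "yaw": 0, "grip": 1},
    {"xyz": [0, 0, -3], "yaw": 0, "grip": 1},
    {"xyz": [0, 0, -1], "yaw": 0, "grip": 1},
    {"xyz": [0, 0, -1], "yaw": 0, "grip": 1},
    {"xyz": [0, 0, 0], "yaw": 0, "grip": 1}
  ]
}}

```text
clock: 19.85
position: [0.4981, -0.0727, 0.1542]
ee_rot: [-0.528, 0.529, 0.47, -0.47]
force: [-1.8, -3.0, 4.9]
opening: 0.283
```

```bash
python3 st.py
```

```text
t 19.85 pos [498.1 -72.7 154.2] jawyaw 83.27 down [ 0.002 -0.001 -1.   ] F [-1.8 -3.   4.9] open 0.283 q [-0.38  0.37  1.7  -0.    1.07 -1.83]
```

Emit:
{"api": "arm_command", "payload": {
  "targets": [
    {"xyz": [0, 0, 0], "yaw": 0, "grip": 0.65},
    {"xyz": [0, 0, 0], "yaw": 0, "grip": 0.3},
    {"xyz": [0, 0, 0], "yaw": 0, "grip": 0},
    {"xyz": [0, 0, 0], "yaw": 0, "grip": 0},
    {"xyz": [0, 0, 0], "yaw": 0, "grip": 0},
    {"xyz": [0, 0, 0], "yaw": 0, "grip": 0},
    {"xyz": [0, 0, 10], "yaw": 0, "grip": 0},
    {"xyz": [0, 0, 25], "yaw": 0, "grip": 0},
    {"xyz": [0, 0, 30], "yaw": 0, "grip": 0},
    {"xyz": [0, 0, 30], "yaw": 0, "grip": 0},
    {"xyz": [0, 0, 30], "yaw": 0, "grip": 0},
    {"xyz": [0, 0, 15], "yaw": 0, "grip": 0},
    {"xyz": [0, 0, 0], "yaw": 0, "grip": 0},
    {"xyz": [0, 0, 0], "yaw": 0, "grip": 0}
  ]
}}

```text
clock: 21.25
position: [0.4975, -0.0721, 0.293]
ee_rot: [0.529, -0.528, -0.47, 0.47]
force: [1.1, -0.2, -0.4]
opening: 0.997
```

```bash
python3 st.py wrist:10
```

```text
t 21.25 pos [497.5 -72.1 293. ] jawyaw 83.26 down [-0.  0. -1.] F [ 1.1 -0.2 -0.4] open 0.997 q [-0.38  0.24  1.49 -0.    1.41 -1.83]
```

View pics/wrist10.png

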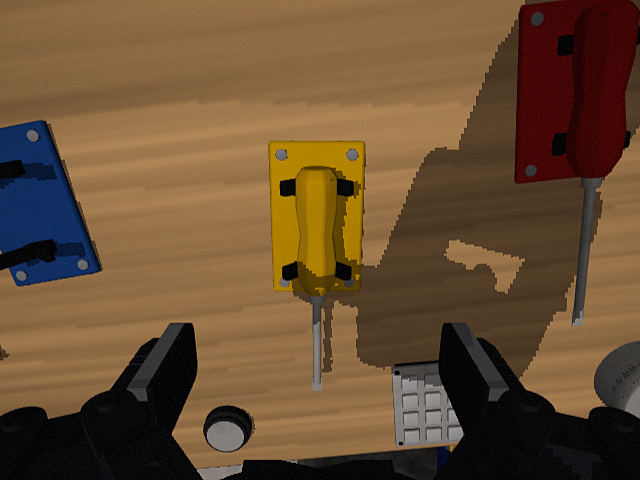

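Yellow is seated: handle rows 165–295 on plate rows 141–290, as in the blue rest before. Back to the blue driver in the grey rest.

Emit:
{"api": "arm_command", "payload": {
  "targets": [
    {"xyz": [0, 15, 0], "yaw": 0, "grip": 0},
    {"xyz": [-1, 28, 0], "yaw": 0, "grip": 0},
    {"xyz": [-1, 35, 0], "yaw": 1, "grip": 0},
    {"xyz": [-2, 35, 0], "yaw": 1, "grip": 0},
    {"xyz": [-2, 35, 0], "yaw": 1, "grip": 0},
    {"xyz": [-2, 35, 0], "yaw": 1, "grip": 0},
    {"xyz": [-2, 35, 0], "yaw": 0, "grip": 0},
    {"xyz": [-2, 35, 0], "yaw": 0, "grip": 0},
    {"xyz": [-2, 33, 0], "yaw": 0, "grip": 0},
    {"xyz": [0, 25, 0], "yaw": 0, "grip": 0},
    {"xyz": [0, 10, 0], "yaw": 0, "grip": 0},
    {"xyz": [0, 0, 0], "yaw": 0, "grip": 0},
    {"xyz": [0, 0, 0], "yaw": 0, "grip": 0}
  ]
}}

```text
clock: 22.6
position: [0.4836, 0.2482, 0.293]
ee_rot: [0.512, -0.512, -0.488, 0.488]
force: [-0.2, 0.3, -0.8]
opening: 0.997
```

```bash
python3 st.py wrist:11;  python3 - <<'E'
from h import *
f=load("pics/wrist11.npz")
for c,z in(("blue",.157),("grey",.121)):
    for a,ce,bb,m in comps(f,c,400): print(c,z,a,ce,bb,rect(f,m,z))
E
```

```text
t 22.6 pos [483.6 248.2 293. ] jawyaw 87.24 down [-0.001 -0.    -1.   ] F [-0.2  0.3 -0.8] open 0.997 q [ 0.26  0.33  1.37 -0.    1.44 -1.26]
blue 0.157 10071 [317.9 225.3] [288 133  60 196] (array([486.3, 248.1]), array([ 35.7, 129.2]), np.float32(-2.5))
grey 0.121 2196 [355.5 215.4] [342 141  24 150] (array([485.6, 273.1]), array([ 15.2, 109.7]), np.float32(-2.4))
grey 0.121 2046 [279.9 214.9] [270 142  25 149] (array([483.5, 223.4]), array([ 14.9, 109.1]), np.float32(-2.3))
```

Emit:
{"api": "arm_command", "payload": {
  "targets": [
    {"xyz": [0, 0, -20], "yaw": 0, "grip": 0},
    {"xyz": [0, 0, -30], "yaw": 0, "grip": 0},
    {"xyz": [0, 0, -30], "yaw": 0, "grip": 0},
    {"xyz": [0, 0, -20], "yaw": 0, "grip": 0},
    {"xyz": [0, 0, -15], "yaw": 0, "grip": 0},
    {"xyz": [0, 0, -10], "yaw": 0, "grip": 0},
    {"xyz": [0, 0, -8], "yaw": 0, "grip": 0},
    {"xyz": [0, 0, 0], "yaw": 0, "grip": 0},
    {"xyz": [0, 0, 0], "yaw": 0, "grip": 0.3},
    {"xyz": [0, 0, 0], "yaw": 0, "grip": 1},
    {"xyz": [0, 0, 0], "yaw": 0, "grip": 1},
    {"xyz": [0, 0, 0], "yaw": 0, "grip": 1},
    {"xyz": [0, 0, 0], "yaw": 0, "grip": 1},
    {"xyz": [0, 0, 0], "yaw": 0, "grip": 1}
  ]
}}

```text
clock: 24.05
position: [0.484, 0.2485, 0.161]
ee_rot: [-0.511, 0.512, 0.488, -0.488]
force: [-0.9, -4.0, 5.9]
opening: 0.394
```

```bash
python3 st.py
```

```text
t 24.05 pos [484.  248.5 161. ] jawyaw 87.26 down [ 0.001 -0.001 -1.   ] F [-0.9 -4.   5.9] open 0.394 q [ 0.26  0.44  1.57 -0.    1.13 -1.26]
```

Emit:
{"api": "arm_command", "payload": {
  "targets": [
    {"xyz": [0, 0, 10], "yaw": 0, "grip": 1},
    {"xyz": [0, 0, 20], "yaw": 0, "grip": 1},
    {"xyz": [0, 0, 25], "yaw": 0, "grip": 1},
    {"xyz": [0, 0, 25], "yaw": 0, "grip": 1},
    {"xyz": [0, -8, 20], "yaw": 0, "grip": 1},
    {"xyz": [-1, -17, 0], "yaw": 0, "grip": 1},
    {"xyz": [-1, -28, 0], "yaw": 0, "grip": 1},
    {"xyz": [-1, -35, 0], "yaw": 0.5, "grip": 1},
    {"xyz": [-1, -35, 0], "yaw": 0.5, "grip": 1},
    {"xyz": [-1, -35, 0], "yaw": 0.5, "grip": 1},
    {"xyz": [-1, -35, 0], "yaw": 0.5, "grip": 1},
    {"xyz": [-1, -35, 0], "yaw": 0.5, "grip": 1},
    {"xyz": [-1, -35, 0], "yaw": 0.5, "grip": 1},
    {"xyz": [-1, -35, 0], "yaw": 0.5, "grip": 1},
    {"xyz": [-1, -35, 0], "yaw": 0.5, "grip": 1},
    {"xyz": [-1, -35, 0], "yaw": 0.5, "grip": 1},
    {"xyz": [-1, -35, 0], "yaw": 0.5, "grip": 1},
    {"xyz": [-1, -35, 0], "yaw": 0.5, "grip": 1},
    {"xyz": [-1, -35, 0], "yaw": 0.5, "grip": 1}
  ]
}}

```text
clock: 25.95
position: [0.4696, -0.2254, 0.2607]
ee_rot: [-0.485, 0.486, 0.514, -0.514]
force: [0.0, 1.4, -0.8]
opening: 0.399
```

Emit:
{"api": "arm_command", "payload": {
  "targets": [
    {"xyz": [-2, -28, 0], "yaw": 0.5, "grip": 1},
    {"xyz": [-2, -15, 0], "yaw": 0, "grip": 1},
    {"xyz": [-1, -7, 0], "yaw": 0, "grip": 1},
    {"xyz": [0, 0, 0], "yaw": 0, "grip": 1},
    {"xyz": [0, 0, 0], "yaw": 0, "grip": 1}
  ]
}}

```text
clock: 26.45
position: [0.4649, -0.2731, 0.2604]
ee_rot: [-0.483, 0.483, 0.516, -0.516]
force: [0.5, -0.4, -1.7]
opening: 0.393
```

```bash
python3 st.py wrist:12 side:12
```

```text
t 26.45 pos [ 464.9 -273.1  260.4] jawyaw 93.81 down [ 0.  0. -1.] F [ 0.5 -0.4 -1.7] open 0.393 q [-0.75  0.34  1.44  0.    1.36 -2.39]
```

View pics/wrist12.png

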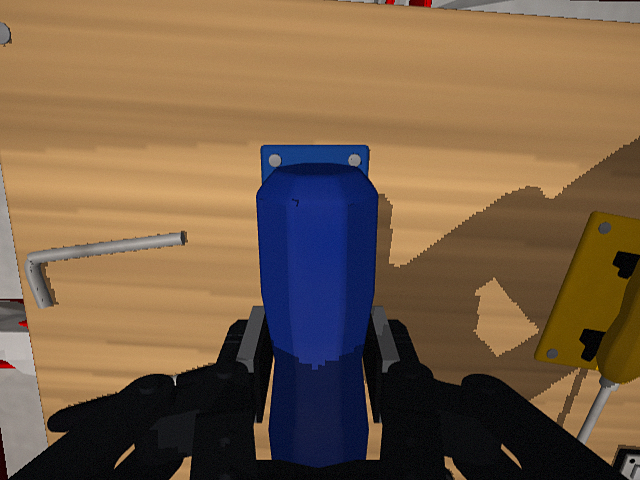

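View pics/side12.png

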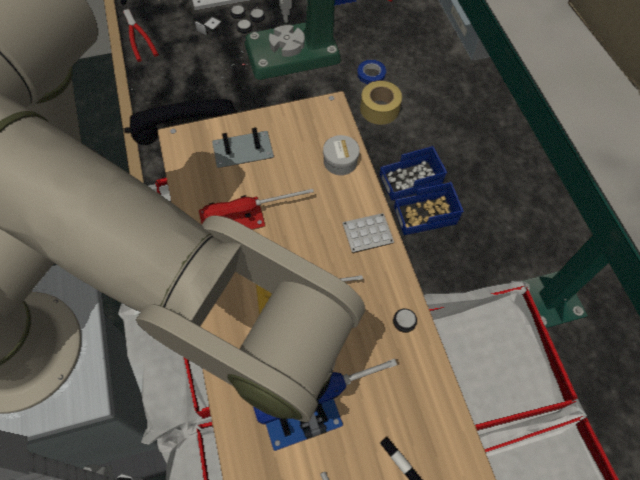

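The blue driver is over the blue plate. The plate centre column is ~315 against a tool column of 318, so it needs −1.5 mm in y. I'll adjust and lower.

Emit:
{"api": "arm_command", "payload": {
  "targets": [
    {"xyz": [0, -1, -15], "yaw": 0, "grip": 1},
    {"xyz": [0, -1, -25], "yaw": 0, "grip": 1},
    {"xyz": [0, 0, -25], "yaw": 0, "grip": 1},
    {"xyz": [0, 0, -15], "yaw": 0, "grip": 1},
    {"xyz": [0, 0, -10], "yaw": 0, "grip": 1},
    {"xyz": [0, 0, -5], "yaw": 0, "grip": 1},
    {"xyz": [0, 0, -3], "yaw": 0, "grip": 1},
    {"xyz": [0, 0, -1], "yaw": 0, "grip": 1},
    {"xyz": [0, 0, -1], "yaw": 0, "grip": 1},
    {"xyz": [0, 0, 0], "yaw": 0, "grip": 1}
  ]
}}

```text
clock: 27.55
position: [0.465, -0.2761, 0.1619]
ee_rot: [-0.483, 0.484, 0.516, -0.516]
force: [-1.2, 4.9, 8.0]
opening: 0.397
```

```bash
python3 st.py
```

```text
t 27.55 pos [ 465.  -276.1  161.9] jawyaw 93.77 down [ 0.001 -0.001 -1.   ] F [-1.2  4.9  8. ] open 0.397 q [-0.75  0.43  1.58  0.    1.13 -2.39]
```

Emit:
{"api": "arm_command", "payload": {
  "targets": [
    {"xyz": [0, 1, 0], "yaw": 0, "grip": 1},
    {"xyz": [0, 0, -1], "yaw": 0, "grip": 1},
    {"xyz": [0, 0, 0], "yaw": 0, "grip": 0.55},
    {"xyz": [0, 0, 0], "yaw": 0, "grip": 0.3},
    {"xyz": [0, 0, 0], "yaw": 0, "grip": 0},
    {"xyz": [0, 0, 0], "yaw": 0, "grip": 0},
    {"xyz": [0, 0, 0], "yaw": 0, "grip": 0},
    {"xyz": [0, 0, 0], "yaw": 0, "grip": 0},
    {"xyz": [0, 0, 10], "yaw": 0, "grip": 0},
    {"xyz": [0, 0, 25], "yaw": 0, "grip": 0},
    {"xyz": [0, 0, 30], "yaw": 0, "grip": 0},
    {"xyz": [0, 0, 30], "yaw": 0, "grip": 0},
    {"xyz": [0, 0, 30], "yaw": 0, "grip": 0},
    {"xyz": [0, 0, 8], "yaw": 0, "grip": 0},
    {"xyz": [0, 0, 0], "yaw": 0, "grip": 0},
    {"xyz": [0, 0, 0], "yaw": 0, "grip": 0}
  ]
}}

```text
clock: 29.15
position: [0.4644, -0.2749, 0.2912]
ee_rot: [0.484, -0.483, -0.516, 0.516]
force: [-0.9, 0.9, -0.3]
opening: 1.003
```

```bash
python3 st.py wrist:13
```

```text
t 29.15 pos [ 464.4 -274.9  291.2] jawyaw 93.76 down [-0.001  0.001 -1.   ] F [-0.9  0.9 -0.3] open 1.003 q [-0.75  0.32  1.39 -0.    1.44 -2.39]
```

View pics/wrist13.png

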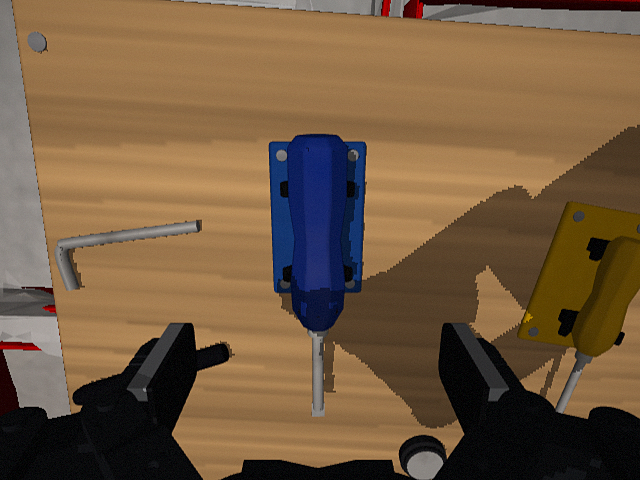

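Blue is seated in the blue rest: handle rows 134–330 on plate rows 142–292, matching its earlier seatings. I'll retreat to get clear side and top views.

Emit:
{"api": "arm_command", "payload": {
  "targets": [
    {"xyz": [0, 0, 15], "yaw": 0, "grip": 0},
    {"xyz": [-4, 17, 15], "yaw": 0, "grip": 0},
    {"xyz": [-8, 28, 0], "yaw": -1, "grip": 0},
    {"xyz": [-8, 35, 0], "yaw": -1, "grip": 0},
    {"xyz": [-8, 35, 0], "yaw": -1, "grip": 0},
    {"xyz": [-8, 35, 0], "yaw": -1, "grip": 0},
    {"xyz": [-8, 35, 0], "yaw": -1, "grip": 0},
    {"xyz": [-8, 35, 0], "yaw": -1, "grip": 0},
    {"xyz": [-8, 35, 0], "yaw": -1, "grip": 0},
    {"xyz": [-8, 35, 0], "yaw": -1, "grip": 0},
    {"xyz": [-8, 35, 0], "yaw": -1, "grip": 0},
    {"xyz": [-8, 35, 0], "yaw": -1, "grip": 0},
    {"xyz": [-8, 35, 0], "yaw": -1, "grip": 0},
    {"xyz": [-8, 35, 0], "yaw": -1, "grip": 0},
    {"xyz": [-8, 35, 0], "yaw": -1, "grip": 0},
    {"xyz": [-8, 35, 0], "yaw": -1, "grip": 0},
    {"xyz": [-8, 35, 0], "yaw": -1, "grip": 0},
    {"xyz": [-8, 35, 0], "yaw": -1, "grip": 0},
    {"xyz": [-8, 35, 0], "yaw": -1, "grip": 0},
    {"xyz": [-8, 35, 0], "yaw": -1, "grip": 0}
  ]
}}

```text
clock: 31.2
position: [0.3159, 0.3661, 0.3211]
ee_rot: [0.558, -0.558, -0.433, 0.435]
force: [0.7, 0.1, -0.2]
opening: 0.999
```

Emit:
{"api": "arm_command", "payload": {
  "targets": [
    {"xyz": [-10, 35, 0], "yaw": -1, "grip": 0},
    {"xyz": [-10, 30, 0], "yaw": -1, "grip": 0},
    {"xyz": [-10, 25, 0], "yaw": -1, "grip": 0},
    {"xyz": [-5, 10, 0], "yaw": 0, "grip": 0},
    {"xyz": [0, 0, 0], "yaw": 0, "grip": 0},
    {"xyz": [0, 0, 0], "yaw": 0, "grip": 0}
  ]
}}

```text
clock: 31.8
position: [0.282, 0.4641, 0.3219]
ee_rot: [-0.569, 0.569, 0.419, -0.42]
force: [0.4, 0.1, 0.3]
opening: 1.004
```

```bash
python3 st.py top:14 side:14; python3 - <<'E'
from h import *
T={"grey":(484.5,248),"red":(432,101),"yellow":(498,-72.7),"blue":(465.3,-274.7)}
for n in("top","side"):
    f=load(f"pics/{n}14.npz")
    for c,z in(("blue",.156),("red",.151),("yellow",.149)):
        for a,ce,bb,m in comps(f,c):
            r=ray(f,ce,.14)[0,:2]*1000
            if np.hypot(*(r-T[c]))<40: print(n,c,a,bb,"hdlz",rect(f,m,z),"platez",rect(f,m,.121))
E
```

```text
t 31.8 pos [282.  464.1 321.9] jawyaw 72.76 down [-0.    -0.001 -1.   ] F [0.4 0.1 0.3] open 1.004 q [ 0.81  0.32  1.32 -0.    1.51 -0.46]
top blue 1454 [411 244  34  57] hdlz (array([ 464.2, -265.9]), array([ 62.9, 122.9]), np.float32(3.9)) platez (array([ 466.8, -274. ]), array([ 64.8, 126.6]), np.float32(3.9))
top red 1326 [245 264  30  50] hdlz (array([430. ,  98.7]), array([ 62.6, 106. ]), np.float32(-0.2)) platez (array([431.4, 101.3]), array([ 64.3, 108.7]), np.float32(-0.2))
top yellow 1080 [321 233  34  52] hdlz (array([495. , -71.1]), array([ 63.2, 107.7]), np.float32(-6.9)) platez (array([497.8, -72.9]), array([ 64.8, 110.3]), np.float32(-6.9))
side blue 3206 [259 386  84  64] hdlz (array([ 466.3, -279.4]), array([ 61.5, 124.1]), np.float32(3.6)) platez (array([ 467.6, -273. ]), array([ 64. , 129.1]), np.float32(3.6))
side red 1872 [199 197  66  43] hdlz (array([433.1,  87.7]), array([ 69.6, 106.8]), np.float32(-0.1)) platez (array([433. , 105.9]), array([ 72. , 110.5]), np.float32(-0.1))
side yellow 1747 [257 274  68  42] hdlz (array([496.8, -82.6]), array([ 62.1, 105.7]), np.float32(-6.8)) platez (array([498.8, -71.2]), array([ 64.1, 109.1]), np.float32(-6.8))
```

View pics/top14.png

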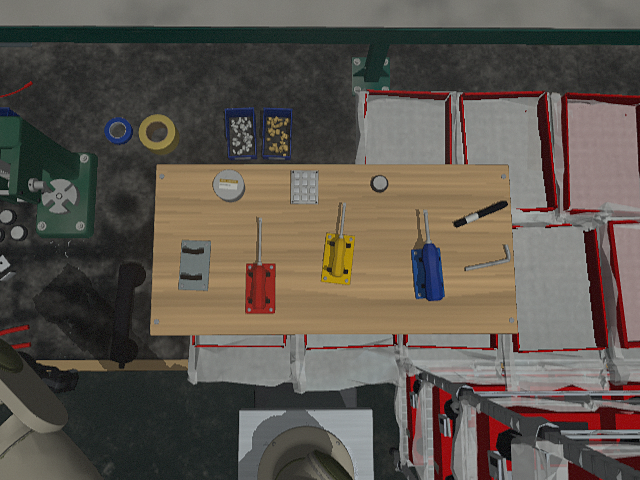

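View pics/side14.png

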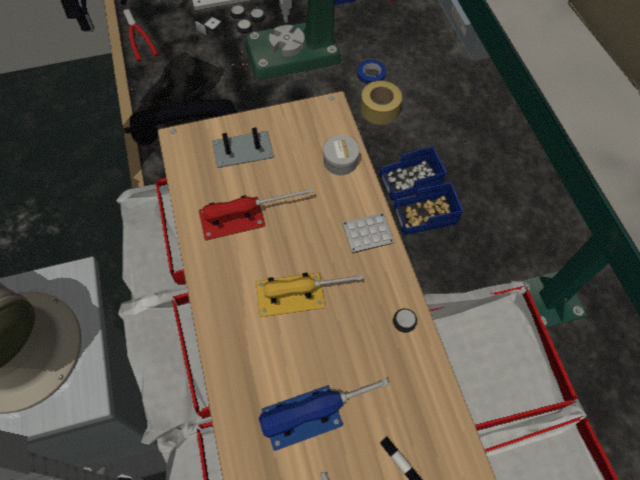

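```bash
python3 - <<'E'
from h import *
def cloud(f):
    z=f["z_map"]; v,u=np.mgrid[:480,:640]; K=f["camera_matrix"]
    return (np.stack([(u-K[0,2])/K[0,0]*z,(v-K[1,2])/K[1,1]*z,z],-1)-f["t"])@f["R"]
T={"red":(432,101,-.2),"yellow":(498,-72.7,-6.9),"blue":(465.3,-274.7,3.8)}
for n in("top","side"):
    f=load(f"pics/{n}14.npz"); W=cloud(f)*1000
    for c,(x,y,a) in T.items():
        M=np.zeros((480,640),bool)
        for q in comps(f,c): M|=q[3]
        m=M&(W[...,2]>138)&(np.hypot(W[...,0]-x,W[...,1]-y)<80); p=W[m]; d=p[:,:2]-(x,y); a=np.radians(a)
        u=d@(np.cos(a),np.sin(a)); v=d@(-np.sin(a),np.cos(a))
        F=u<np.median(u)
        print(n,c,"along",np.percentile(u,[1,99]).round(1),"mid",round(np.percentile(u,[1,99]).mean(),1),"across mid",round(np.percentile(v,[3,97]).mean(),1),"top z rear/front",np.percentile(p[F][:,2],95).round(1),np.percentile(p[~F][:,2],95).round(1))
a,b=load("pics/top0.npz")["image"].astype(int),load("pics/top14.npz")["image"].astype(int)
for nm,(u,v,w,h) in {"tin":(208,165,42,40),"keypad":(286,166,36,42),"capsule":(366,172,28,24)}.items():
    print(nm,"changed px",(np.abs(a-b).max(-1)[v:v+h,u:u+w]>30).sum())
E
```

```text
top red along [-44.3  46. ] mid 0.8 across mid -0.6 top z rear/front 167.8 166.3
top yellow along [-41.   38.9] mid -1.1 across mid -0.8 top z rear/front 164.9 163.2
top blue along [-60.4  58.2] mid -1.1 across mid 0.9 top z rear/front 175.1 174.7
side red along [-44.9  47.2] mid 1.2 across mid -1.4 top z rear/front 168.7 167.9
side yellow along [-41.3  39.6] mid -0.9 across mid -0.1 top z rear/front 165.4 164.9
side blue along [-59.4  59.2] mid -0.1 across mid 0.8 top z rear/front 176.3 175.6
tin changed px 0
keypad changed px 0
capsule changed px 0
```

All three handles are centred to about 1 mm and level at their original seated heights, and the bystanders haven't moved. Handing in.

```bash
python3 -c "
from station import workorder
print(workorder.close_job())"
```

```text
the job is handed in; nothing more can be done
None
```

The three screwdrivers now lie in the rests of their own colours, and the job is handed in at about 32 s of the 93 s allowed. I parked blue in the grey rest, moved red to red and yellow to yellow, then took blue from grey to blue. The arm ended clear of everything.

Last checks from the top and side views:
- **Centring:** the middle of each handle is within about 1.2 mm of its rest's centre along the rest, and within about 1.4 mm across it.
- **Seating:** each handle is level, and its top is within about 2 mm of the height it had when seated at the start (red 168, yellow 165, blue 175 mm).
- **Bystanders:** the tin, keypad and capsule show no changed pixels in the top view.
- **Forces:** the highest contact force I read was about 10 N, when setting blue down 1 mm off centre. I shifted it 1 mm before letting go.

One disagreement: at the start, two-view triangulation put the handle axes up to 6 mm off the stated heights (yellow worst). The depth readings were within about 2 mm of the stated heights, so I used those for the grasps.

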